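# Put the dried cutlery and the spice jars away

### The job

Clear the blue drying mat: lay the fork and the spoon lengthways in the light-wood bins, each in the bin that already holds one of its own kind, and stand the three spice jars upright in the dark wooden rack, one to a bay and right down on its floor; the stout white jar fits only the wide bay, so keep that free for it. Leave the fork and the spoon that are already put away in their bins.

Things in the scene. Friction and masses are not known exactly. Their poses are not given: they have to be found in the camera images.
- fork: Loose steel table fork lying flat on the blue drying mat (the mat's top is at z = 0.004), 196 long, 26 wide, 13 high; treat it as a flat bar of that size, 40 g. Origin: middle of its underside; own x along its length, z up. It has to end in fork_bin. Either end may point either way.
- spoon: Loose steel tablespoon lying flat on the blue drying mat (top at z = 0.004), 192 long, 38 wide, 13 high; treat it as a flat bar of that size (38 wide over its whole length), 45 g. Origin: middle of its underside; own x along its length, z up. It has to end in spoon_bin. Either end may point either way.
- red_jar: Slim round spice jar with a red cap and red contents, standing on the blue mat; 40 across, 106 high: body 40 across up to 80, cap 37 across above that; 0.25 kg. Origin: centre of its underside, z up its axis. It goes in either narrow bay of spice_rack.
- green_jar: Slim round spice jar with a green cap and green contents, standing on the blue mat; same size and weight as the red one (40 across, 106 high, body up to 80). Origin: centre of its underside, z up its axis. It goes in the other narrow bay of spice_rack.
- white_jar: Stout round white spice jar with a white cap, standing on the blue mat; 60 across, 90 high: body 60 across up to 68, cap 55 across above that; 0.44 kg. Origin: centre of its underside, z up its axis. It fits only the wide bay of spice_rack.
- fork_bin: Open light-wood bin, dark lining, fixed at z = 0; outside 120 (x) x 220 (y) x 40 high, inside 112 x 212, floor 9 above its underside. Origin: centre of underside; own y lengthways, x away from robot. A fork (fork_in_bin) already lies along its far (+x) wall; the free lane is about 80 wide, its middle at own x = -0.015. Same as spoon_bin but for what lies in it.
- spoon_bin: Open light-wood bin, dark lining, fixed at z = 0; outside 120 (x) x 220 (y) x 40 high, inside 112 x 212, floor 9 above its underside. Origin: centre of underside; own y lengthways, x away from robot. A spoon (spoon_in_bin) already lies along its far (+x) wall; the free lane is about 70 wide, its middle at own x = -0.021. Same as fork_bin but for what lies in it.
- spice_rack: Dark wooden rack, fixed at z = 0; outside 88 (x) x 212 (y) x 29 high, floor 9 above its underside, walls 6. Origin: centre of underside; own y lengthways, x away from robot. Three bays in a row along y, each 76 in x: the wide one (76 in y) centred at y = +0.062, narrow ones (56 in y) at y = -0.010 and -0.072. Jars stand close along y: fingers have more room front and back (x).
- fork_in_bin: Loose fork already put away in fork_bin, same size as the other (196 x 26 x 13), lying lengthways on the bin's floor by its far wall. Origin: middle of its underside; own x along its length. It stays in the bin.
- spoon_in_bin: Loose tablespoon already put away in spoon_bin, same size as the other (192 x 38 x 13), lying lengthways on the bin's floor by its far wall. Origin: middle of its underside; own x along its length. It stays in the bin.

How it is judged (in metres and radians):
At the end, for the whole second after the job is handed in: Both forks lie in fork_bin, both spoons in spoon_bin: centre within the walls and 20 mm of mid-length, lengthways to 0.35 rad, under 34 mm high. White jar in the wide bay, red and green one to a narrow bay: on the floor (5 mm), centre within 14 x 24 mm, upright to 0.12 rad. All at rest (x of fork in the frame of fork_bin between -0.056 and 0.056 m and y of fork in the frame of fork_bin between -0.02 and 0.02 m and z of fork in the frame of fork_bin between 0.004 and 0.034 m and angle between the x axis of each of fork, fork_in_bin and the y axis of fork_bin, either way round below 0.35 rad and x of spoon in the frame of spoon_bin between -0.056 and 0.056 m and y of spoon in the frame of spoon_bin between -0.02 and 0.02 m and z of spoon in the frame of spoon_bin between 0.004 and 0.034 m and angle between the x axis of each of spoon, spoon_in_bin and the y axis of spoon_bin, either way round below 0.35 rad and x of fork_in_bin in the frame of fork_bin between -0.056 and 0.056 m and y of fork_in_bin in the frame of fork_bin between -0.02 and 0.02 m and z of fork_in_bin in the frame of fork_bin between 0.004 and 0.034 m and x of spoon_in_bin in the frame of spoon_bin between -0.056 and 0.056 m and y of spoon_in_bin in the frame of spoon_bin between -0.02 and 0.02 m and z of spoon_in_bin in the frame of spoon_bin between 0.004 and 0.034 m and x of white_jar in the frame of spice_rack between -0.024 and 0.024 m and y of white_jar in the frame of spice_rack between 0.048 and 0.076 m and z of white_jar in the frame of spice_rack between 0.004 and 0.014 m and angle between white_jar's own z axis and vertical below 0.12 rad and ((x of red_jar in the frame of spice_rack between -0.024 and 0.024 m and y of red_jar in the frame of spice_rack between -0.024 and 0.004 m and z of red_jar in the frame of spice_rack between 0.004 and 0.014 m and angle between each of red_jar, green_jar's own z axis and vertical below 0.12 rad and x of green_jar in the frame of spice_rack between -0.024 and 0.024 m and y of green_jar in the frame of spice_rack between -0.086 and -0.058 m and z of green_jar in the frame of spice_rack between 0.004 and 0.014 m) or (x of red_jar in the frame of spice_rack between -0.024 and 0.024 m and y of red_jar in the frame of spice_rack between -0.086 and -0.058 m and z of red_jar in the frame of spice_rack between 0.004 and 0.014 m and angle between each of red_jar, green_jar's own z axis and vertical below 0.12 rad and x of green_jar in the frame of spice_rack between -0.024 and 0.024 m and y of green_jar in the frame of spice_rack between -0.024 and 0.004 m and z of green_jar in the frame of spice_rack between 0.004 and 0.014 m)) and linear speed of each of fork, spoon, red_jar, green_jar, white_jar below 0.02 m/s and angular speed of each of fork, spoon, red_jar, green_jar, white_jar below 0.2 rad/s); the robot touches nothing.
It also fails if it takes over 122 s, if anything falls off the work surface, if the arm or the gripper's body presses on something with over 40 N, if the wrist force passes 120 N, or if a joint passes its speed limit or range.

### The arm

A 6-joint arm with a two-finger parallel gripper is mounted at the origin on a cart in front of the work surface, level with it; the furniture and walls round the work are solid. World frame = base frame: x ahead of the robot, y to its left, z up, the work surface at z = 0. Lengths are in mm, angles in rad, forces in N, time in s.
With the tool pointing down it reaches from about 350 to 775 mm from the base axis. Payload 7.3 kg.
Tool frame: the origin (TCP) lies on the centre line of the jaws, within the pads' length; the fingertips stand 17 mm ahead of it and the grasp point (between the pads) lies 2 mm behind it; z points along the fingers, y is the line along which they close (so a half turn about z gives the same grasp; the last joint's range is limited). The gripper opens to 92 mm and grips with 3 to 60 N. Pads are 19 mm wide; open, the fingers measure 130 mm over their backs; the gripper's body (75 mm by 190 mm) begins 47 mm behind the grasp point.
Start: joints at [1.05, 0.342, 1.524, -0, 1.275, -0.146], TCP at [192.182, 488.579, 243.741] pointing down, gripper open.
Joint ranges: [-2.53, 2.53], [-0.77, 2.02], [0.04, 2.7], [-1, 4.14], [0.28, 2.66], [-3.11, 3.11]. Speed limits (rad/s): [2.57, 2.57, 3.14, 3.14, 3.14, 3.14].

### API

Orientations are given as [roll, pitch, yaw] about the fixed x, y, z axes, in that order (R = Rz(yaw) Ry(pitch) Rx(roll)).
In Python, from plant import bot gives the robot as it stands. The module is installed in compiled form; this text tells all that it offers.
- The arm moves only by the shell command python3 -m pendant 'ROWS'. ROWS is JSON, a list of rows, each a list of 3 entries, a list of its own where there are three numbers: the shift along the world's x, y, z as a fraction of full scale, then the turn, a rotation vector about the world's x, y, z as a fraction of full scale, then the opening, from -1 (shut) to 1 (fully open), so that 0 is half open. In form: [[[tx, ty, tz], [rx, ry, rz], claw], ...]. A call has exactly 10 rows; each row shifts and turns the commanded pose from where the row before left it; what a row does not reach is not made up. Full scale, the value 1, is 30 mm for a shift and 0.12 rad for a turn. A row lasts 1/12 s, in which the tool goes at most 41.7 mm and 7.16 degrees, less where a joint would pass 70% of its speed; a pose out of reach is approached as far as the arm can. A call with a number of a shift or a turn outside -1 to 1 is refused whole. A call with a gripper value outside its range is refused whole. The fingers move at their own pace and stop on an object; the grip force is fixed at half the most. Time passes only in rows, so rows that do not move let the fingers close, or fill a call up. It gives the time, the measured TCP pose, the force, the opening and the grip force at its end, in the units of the state.
- bot.get_obs(): the state, without advancing time (a new reading comes with each control period).
- bot.capture(name): name is "side" or "top" or "wrist"; returns the picture (384x512x3 uint8, blue, green, red); there is no depth.
- bot.camera_params(name): a dict with "fovy" (degrees; the focal length in pixels is half the picture's height over the tangent of half this angle, whatever the lens; pixels are square), "cx", "cy" (the principal point, pixels), "distortion" ([k1, k2, p1, p2, k3] as OpenCV has them; the pictures are not rectified), "camera_from_world" (4x4, takes a point from world to camera coordinates). Camera axes: x right, y down, z forward; pixel columns grow to the right and rows downward; lengths in mm; the calibration is good to about 2 mm. A picture is of the moment at which its call begins: read the wrist's pose just before it. camera_params takes no time and is no camera call; for the wrist camera it gives the pose at the moment of the call.
- bot.close_job(): hands the job in; it is judged then, once.
The state is a dict: "time": time; "joint_positions": joint angles; "dq": joint speeds; "tau": joint torques, N m; "tool_pos": TCP position; "tcp_rot": TCP orientation; "contact_force": force on the tool from outside, world axes, zero at the start; "moment": the same for the moment, N m; "grip_width": finger opening in mm; "finger_force": force on a finger pad.
Only numpy, scipy, OpenCV 4.12 (cv2) and the standard library are available. Lean on these libraries where they do the work, as an engineer would, in place of code of your own. Each camera call takes 0.05 s, during which the arm holds its last target. There are 200 camera calls.

## Working session

There is one attempt and no reset: what is moved stays moved. The work goes in short steps, Python scripts to look and compute and a shell command to move; the robot and the scene stay as the last step left them, time stands still between calls to the robot, and variables do not carry over. Pictures are saved under pics/ and viewed, at most 16 in all, crops included, and the job is handed in when it is done.

```bash
mkdir -p pics; cat > h.py <<'E'
import numpy as np, cv2
from plant import bot
def K(p):
    f=192/np.tan(np.radians(p["fovy"])/2)
    return np.array([[f,0,p["cx"]],[0,f,p["cy"]],[0,0,1.]]),np.array(p["distortion"],float)
def ray(p,uv,z):
    k,d=K(p);T=np.array(p["camera_from_world"])
    n=cv2.undistortPoints(np.array(uv,float).reshape(-1,1,2),k,d).reshape(-1,2)
    R,t=T[:3,:3],T[:3,3];c=-R.T@t
    D=np.c_[n,np.ones(len(n))]@R
    return c+D*((z-c[2])/D[:,2])[:,None]
def px(p,P):
    k,d=K(p);T=np.array(p["camera_from_world"])
    return cv2.projectPoints(np.array(P,float).reshape(-1,1,3),cv2.Rodrigues(T[:3,:3])[0],T[:3,3],k,d)[0].reshape(-1,2)
E
python3 - <<'E'
from h import *
for n in("top","side"):
    p=bot.camera_params(n);im=bot.capture(n);cv2.imwrite(f"pics/{n}0.png",im)
    T=np.array(p["camera_from_world"]);print(n,p["fovy"],p["distortion"],-T[:3,:3].T@T[:3,3],T[:3,:3].round(2).tolist())
    cv2.imwrite(f"pics/{n}0b.png",cv2.resize(im,(800,600),interpolation=cv2.INTER_CUBIC))
o=bot.get_obs();print(o)
E
```

```text
top 51.56499903275087 [-0.06456918  0.          0.          0.          0.        ] [ 364.99193535  -14.79473233 1182.32752347] [[-0.01, -1.0, 0.02], [-0.99, 0.01, -0.16], [0.16, -0.02, -0.99]]
side 47.77872275531574 [-0.13011668  0.          0.          0.          0.        ] [448.28367766 708.73579825 708.46750754] [[-0.99, -0.14, 0.02], [-0.1, 0.65, -0.75], [0.09, -0.75, -0.66]]
{'time': 0.1, 'joint_positions': array([ 1.04998758e+00,  3.42641815e-01,  1.52490351e+00, -5.85115411e-06,
        1.27540947e+00, -1.45985244e-01]), 'dq': array([-6.04503321e-05, -1.49033949e-03, -3.19973965e-03, -1.63195486e-03,
       -1.11801553e-03,  1.12592536e-03]), 'tau': array([ 5.18627203e-04, -4.32007778e+01, -2.44691348e+01,  7.18602701e-02,
        5.26497304e-02, -3.89400998e-05]), 'tool_pos': array([192.01184259, 488.26675123, 243.12655384]), 'tcp_rot': array([-3.14024418e+00, -1.92611559e-04,  2.76677073e+00]), 'contact_force': array([-0.4087712 , -0.71297783,  0.08597545]), 'moment': array([ 0.0255605 , -0.01071344, -0.01459829]), 'finger_force': 0.0, 'grip_width': 91.7577137146728}
```

View pics/top0b.png

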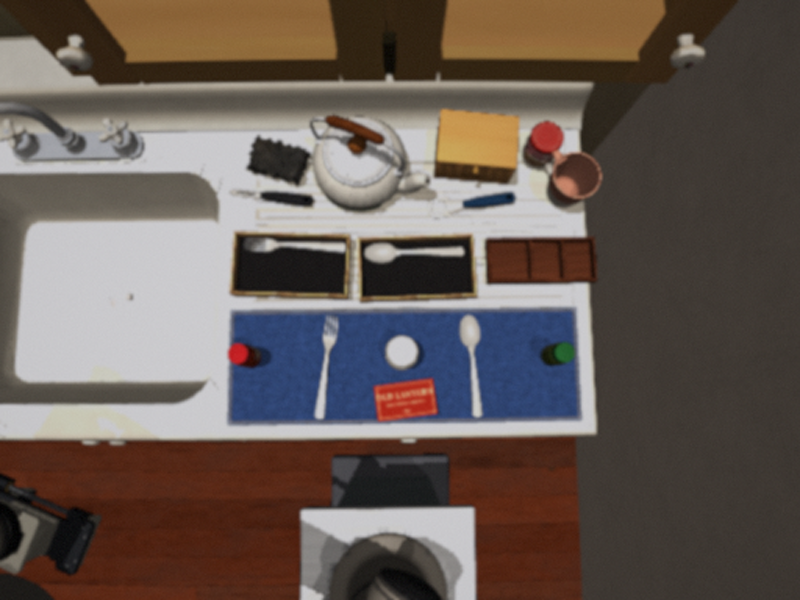

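View pics/side0b.png

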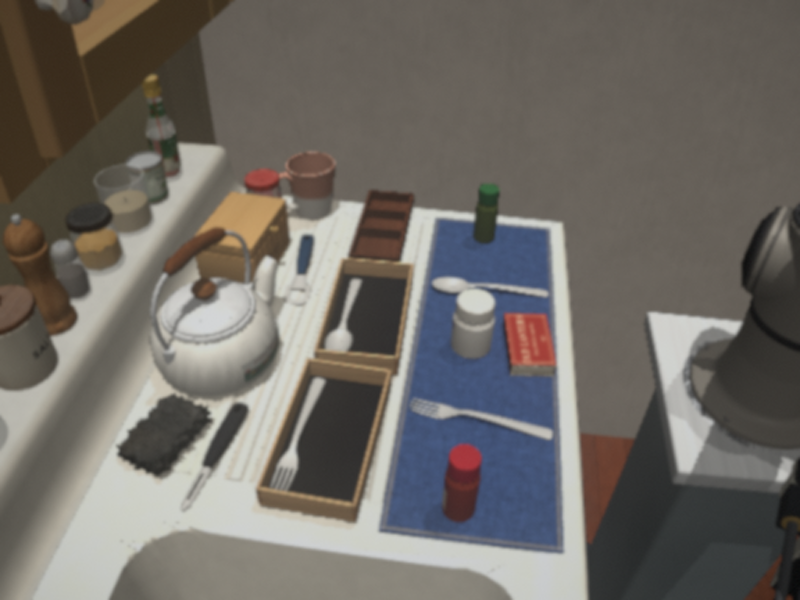

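The top view shows the fork bin at left (tines at about 331,317 and handle end at 320,417 for the loose fork), the spoon bin in the middle and the rack at right. Jar caps are at about (239,354) red, (402,351) white and (563,353) green. The rack's wide bay is on the left (+y).

```bash
python3 - <<'E'
from h import *
p=bot.camera_params("top");s=.64
def r(n,uv,z):print(n,ray(p,np.array(uv)*s+[-.18,-.18],z)[:,:2].round(0).tolist())
r("jars",[(239,354),(563,353)],110);r("white",[(402,351)],94)
r("fork",[(331,317),(320,417)],10);r("spoon",[(469,316),(477,416)],10)
r("fbin",[(232,233),(350,233),(350,298),(231,296)],40)
r("sbin",[(360,235),(474,235),(475,299),(360,300)],40)
r("rack",[(486,239),(594,237),(597,282),(488,283)],29)
p=bot.camera_params("side")
r("side jars",[(465,453),(489,187)],110);r("white",[(477,300)],94)
r("fork",[(411,406),(551,436)],10);r("spoon",[(432,285),(548,294)],10)
r("rack",[(373,191),(414,194),(352,253),(397,259)],29)
im=cv2.imread("pics/top0.png")[140:280,140:390]
cv2.imwrite("pics/crop1.png",cv2.resize(im,(800,448),interpolation=cv2.INTER_CUBIC))
E
```

```text
jars [[428.0, 252.0], [424.0, -309.0]]
white [[432.0, -29.0]]
fork [[503.0, 104.0], [316.0, 123.0]]
spoon [[502.0, -159.0], [315.0, -169.0]]
fbin [[661.0, 289.0], [659.0, 66.0], [534.0, 66.0], [540.0, 287.0]]
sbin [[655.0, 47.0], [653.0, -169.0], [531.0, -167.0], [531.0, 47.0]]
rack [[648.0, -193.0], [651.0, -403.0], [563.0, -404.0], [563.0, -194.0]]
side jars [[430.0, 253.0], [426.0, -311.0]]
white [[431.0, -26.0]]
fork [[505.0, 109.0], [317.0, 134.0]]
spoon [[504.0, -153.0], [314.0, -161.0]]
rack [[643.0, -396.0], [564.0, -398.0], [644.0, -193.0], [567.0, -189.0]]
```

View pics/crop1.png

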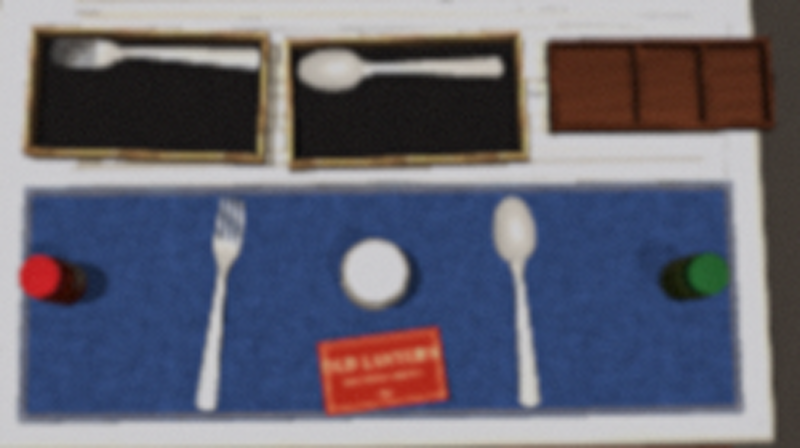

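White jar first. I'll swing over it while turning the jaws to close along x.

```bash
python3 -m pendant '[[[0.8,-0.9,0],[0,0,-1],1],[[0.8,-0.9,0],[0,0,-1],1],[[0.8,-0.9,0],[0,0,-1],1],[[0.8,-0.9,0],[0,0,-1],1],[[0.8,-0.9,0],[0,0,-1],1],[[0.8,-0.9,0],[0,0,-1],1],[[0.8,-0.9,0],[0,0,-1],1],[[0.8,-0.9,0],[0,0,-1],1],[[0.8,-0.9,0],[0,0,-1],1],[[0.8,-0.9,0],[0,0,-1],1]]'
python3 -m pendant '[[[0,-0.9,0],[0,0,0],1],[[0,-0.9,0],[0,0,0],1],[[0,-0.9,0],[0,0,0],1],[[0,-0.9,0],[0,0,0],1],[[0,-0.9,0],[0,0,0],1],[[0,-0.9,0],[0,0,0],1],[[0,-0.9,0],[0,0,0],1],[[0,-0.9,0],[0,0,0],1],[[0,-0.9,0],[0,0,0],1],[[0,0,0],[0,0,0],1]]'
python3 - <<'E'
from h import *
o=bot.get_obs();print(o["tool_pos"],o["tcp_rot"],o["joint_positions"])
p=bot.camera_params("wrist");im=bot.capture("wrist");cv2.imwrite("pics/w1.png",im)
print(px(p,[[431,-28,94],[431,-28,4]]))
E
```

```text
time: 0.93
tool_pos: [432.9, 217.0, 243.6]
tcp_rot: [-3.141, 0.0, 1.561]
contact_force: [1.0, 0.6, -1.0]
grip_width: 91.7
finger_force: 0.0
time: 1.77
tool_pos: [432.1, -27.9, 243.5]
tcp_rot: [-3.141, 0.002, 1.563]
contact_force: [0.9, 0.3, 0.2]
grip_width: 92.0
finger_force: 0.0
[432.13758358 -27.94740136 243.5029719 ] [-3.14127686e+00  1.53123588e-03  1.56337891e+00] [-2.40834072e-01  1.73271824e-01  1.75662186e+00 -1.66925740e-03
  1.21165248e+00 -2.32829753e-01]
[[259.48265268 182.22014633]
 [260.10687288 164.61824782]]
```

View pics/w1.png

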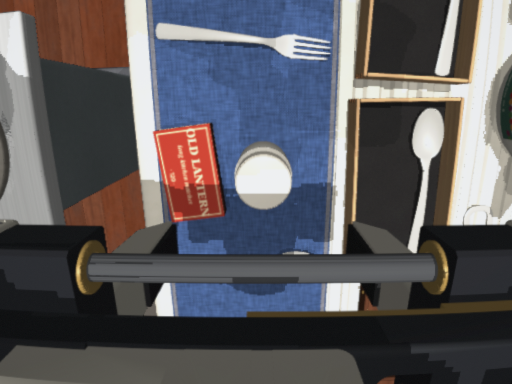

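The wrist view shows the white cap centred at (263,181) against a predicted (259,182), so it sits about 2–3 mm further in x. The fork runs from (157,31) to (330,50).

```bash
python3 -m pendant '[[[0.07,0,-0.8],[0,0,0],1],[[0,0,-0.9],[0,0,0],1],[[0,0,-0.9],[0,0,0],1],[[0,0,-0.9],[0,0,0],1],[[0,0,-0.9],[0,0,0],1],[[0,0,-0.9],[0,0,0],1],[[0,0,-0.9],[0,0,0],1],[[0,0,-0.1],[0,0,0],1],[[0,0,0],[0,0,0],1],[[0,0,0],[0,0,0],0.6]]'
python3 -m pendant '[[[0,0,0],[0,0,0],-1],[[0,0,0],[0,0,0],-1],[[0,0,0],[0,0,0],-1],[[0,0,0],[0,0,0],-1],[[0,0,0],[0,0,0],-1],[[0,0,0],[0,0,0],-1],[[0,0,0],[0,0,0],-1],[[0,0,0],[0,0,0],-1],[[0,0,0],[0,0,0],-1],[[0,0,0],[0,0,0],-1]]'
python3 - <<'E'
from h import *
p=bot.camera_params("top")
E
```

```text
time: 2.65
tool_pos: [434.8, -24.0, 55.5]
tcp_rot: [3.141, 0.0, 1.567]
contact_force: [0.7, 0.6, -0.2]
grip_width: 88.6
finger_force: 0.0
time: 3.48
tool_pos: [434.1, -24.5, 55.3]
tcp_rot: [3.142, 0.0, 1.567]
contact_force: [-3.6, -0.4, 7.6]
grip_width: 58.7
finger_force: 30.0
```

```bash
python3 -m pendant '[[[0,0,1],[0,0,0],-1],[[0,0,1],[0,0,0],-1],[[0,0,1],[0,0,0],-1],[[0.7,-0.85,0],[0,0,0],-1],[[0.7,-0.85,0],[0,0,0],-1],[[0.7,-0.85,0],[0,0,0],-1],[[0.7,-0.85,0],[0,0,0],-1],[[0.7,-0.85,0],[0,0,0],-1],[[0.7,-0.85,0],[0,0,0],-1],[[0.7,-0.85,0],[0,0,0],-1]]'
python3 -m pendant '[[[0.7,-0.85,0],[0,0,0],-1],[[0.13,-0.13,0],[0,0,0],-1],[[0,0,0],[0,0,0],-1],[[0,0,0],[0,0,0],-1],[[0,0,0],[0,0,0],-1],[[0,0,0],[0,0,0],-1],[[0,0,0],[0,0,0],-1],[[0,0,0],[0,0,0],-1],[[0,0,0],[0,0,0],-1],[[0,0,0],[0,0,0],-1]]'
python3 - <<'E'
from h import *
o=bot.get_obs();print(o["tool_pos"],o["tcp_rot"])
p=bot.camera_params("wrist");im=bot.capture("wrist")
print(px(p,[[606,-236,29],[568,-192,29],[644,-192,29],[568,-274,29]]))
q=px(p,[[x,y,29] for x in(562,650) for y in(-192,-404)]).astype(int);
cv2.imwrite("pics/w2.png",im);t=bot.camera_params("top");im=bot.capture("top");cv2.imwrite("pics/t2.png",cv2.resize(im[130:230,280:400],(720,600),interpolation=cv2.INTER_CUBIC))
print((px(t,[[606,-236,29],[568,-274,29]])-[280,130])*6)
E
```

```text
time: 4.32
tool_pos: [581.4, -203.9, 143.6]
tcp_rot: [-3.14, -0.001, 1.566]
contact_force: [1.4, 0.3, -5.7]
grip_width: 59.1
finger_force: 30.0
time: 5.15
tool_pos: [606.2, -232.0, 145.0]
tcp_rot: [3.141, 0.0, 1.567]
contact_force: [0.6, -0.4, -5.3]
grip_width: 58.9
finger_force: 30.0
[ 606.16075729 -232.04906059  144.97034181] [3.14130493e+00 8.70631950e-05 1.56713224e+00]
[[260.27095778 196.33807579]
 [213.03583983 144.14027666]
 [307.11866309 143.87561608]
 [217.07234167 238.08194733]]
[[273.92143737 218.76275789]
 [353.13975566 293.60276857]]
```

View pics/w2.png

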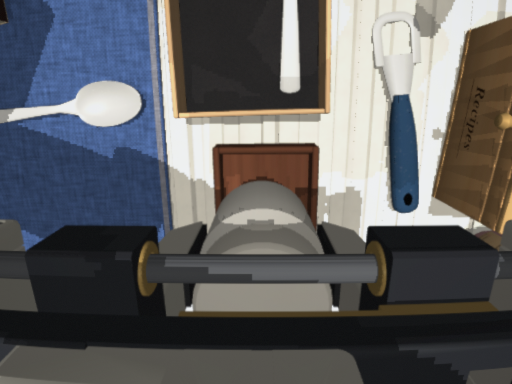

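The rack's near edge in the wrist view runs from (213,145) to (319,145), so the rack sits about 3–5 mm further in x than I took it. I'll aim for x = 609, y = −234 and lower.

```bash
python3 -m pendant '[[[0.1,-0.07,0],[0,0,0],-1],[[0,0,-0.5],[0,0,0],-1],[[0,0,-0.5],[0,0,0],-1],[[0,0,-0.4],[0,0,0],-1],[[0,0,-0.3],[0,0,0],-1],[[0,0,-0.3],[0,0,0],-1],[[0,0,-0.2],[0,0,0],-1],[[0,0,-0.2],[0,0,0],-1],[[0,0,-0.1],[0,0,0],-1],[[0,0,0],[0,0,0],-1]]'
python3 -m pendant '[[[0,0,-0.1],[0,0,0],-1],[[0,0,-0.1],[0,0,0],-1],[[0,0,0],[0,0,0],-1],[[0,0,0],[0,0,0],-1],[[0,0,0],[0,0,0],-1],[[0,0,0],[0,0,0],-1],[[0,0,0],[0,0,0],-1],[[0,0,0],[0,0,0],-1],[[0,0,0],[0,0,0],-1],[[0,0,0],[0,0,0],-1]]'
```

```text
time: 6.08
tool_pos: [609.0, -234.3, 69.1]
tcp_rot: [-3.141, -0.0, 1.567]
contact_force: [0.5, 0.1, -6.4]
grip_width: 58.6
finger_force: 30.0
time: 6.92
tool_pos: [609.2, -234.4, 63.8]
tcp_rot: [3.141, 0.0, 1.567]
contact_force: [0.8, 0.2, -4.7]
grip_width: 58.7
finger_force: 30.0
```

```bash
python3 -m pendant '[[[0,0,-0.05],[0,0,0],-1],[[0,0,-0.05],[0,0,0],-1],[[0,0,0],[0,0,0],-1],[[0,0,0],[0,0,0],-1],[[0,0,0],[0,0,0],-1],[[0,0,0],[0,0,0],-1],[[0,0,0],[0,0,0],-1],[[0,0,0],[0,0,0],-1],[[0,0,0],[0,0,0],-1],[[0,0,0],[0,0,0],-1]]'
```

```text
time: 7.75
tool_pos: [609.2, -234.4, 60.7]
tcp_rot: [3.141, 0.0, 1.567]
contact_force: [0.3, 0.6, -5.3]
grip_width: 58.4
finger_force: 30.0
```

```bash
python3 -m pendant '[[[0,0,-0.05],[0,0,0],-1],[[0,0,0],[0,0,0],-1],[[0,0,0],[0,0,0],-1],[[0,0,0],[0,0,0],-1],[[0,0,0],[0,0,0],-1],[[0,0,0],[0,0,0],-1],[[0,0,0],[0,0,0],-1],[[0,0,0],[0,0,0],-1],[[0,0,0],[0,0,0],-1],[[0,0,0],[0,0,0],-1]]'
```

```text
time: 8.58
tool_pos: [609.3, -234.6, 60.4]
tcp_rot: [3.141, 0.001, 1.567]
contact_force: [-4.2, 1.7, 6.2]
grip_width: 58.6
finger_force: 30.0
```

It's seated. Open and rise.

```bash
python3 -m pendant '[[[0,0,0],[0,0,0],1],[[0,0,0],[0,0,0],1],[[0,0,0],[0,0,0],1],[[0,0,0],[0,0,0],1],[[0,0,0],[0,0,0],1],[[0,0,0],[0,0,0],1],[[0,0,0.5],[0,0,0],1],[[0,0,0.8],[0,0,0],1],[[0,0,1],[0,0,0],1],[[0,0,1],[0,0,0],1]]'
python3 -m pendant '[[[0,0,1],[0,0,0],1],[[0,0,1],[0,0,0],1],[[0,0,1],[0,0,0],1],[[-0.6,-0.2,0],[0,0,0],1],[[-0.8,-0.3,0],[0,0,0],1],[[-0.8,-0.3,0],[0,0,0],1],[[-0.8,-0.3,0],[0,0,0],1],[[-0.8,-0.3,0],[0,0,0],1],[[-0.8,-0.3,0],[0,0,0],1],[[-0.8,-0.3,0],[0,0,0],1]]'
python3 -m pendant '[[[-0.6,-0.3,0],[0,0,0],1],[[-0.1,-0.3,0],[0,0,0],1],[[0,0,0],[0,0,0],1],[[0,0,0],[0,0,0],1],[[0,0,0],[0,0,0],1],[[0,0,0],[0,0,0],1],[[0,0,0],[0,0,0],1],[[0,0,0],[0,0,0],1],[[0,0,0],[0,0,0],1],[[0,0,0],[0,0,0],1]]'
python3 - <<'E'
from h import *
o=bot.get_obs();print(o["tool_pos"],o["tcp_rot"])
p=bot.camera_params("wrist");im=bot.capture("wrist");cv2.imwrite("pics/w3.png",im)
print(px(p,[[428,-310,110],[428,-310,4]]))
E
```

```text
time: 9.42
tool_pos: [608.8, -234.2, 158.7]
tcp_rot: [-3.14, -0.001, 1.567]
contact_force: [-0.2, -0.8, 0.8]
grip_width: 91.7
finger_force: 0.0
time: 10.25
tool_pos: [446.0, -294.7, 248.3]
tcp_rot: [3.141, 0.0, 1.567]
contact_force: [0.4, -0.2, 0.9]
grip_width: 91.4
finger_force: 0.0
time: 11.08
tool_pos: [426.4, -312.2, 248.2]
tcp_rot: [3.142, -0.0, 1.567]
contact_force: [0.1, 0.3, 0.3]
grip_width: 92.3
finger_force: 0.0
[ 426.38485168 -312.22787734  248.16832366] [ 3.14154945e+00 -5.44684185e-05  1.56721233e+00]
[[262.37686861 182.98433877]
 [262.31304287 162.4027364 ]]
```

View pics/w3.png

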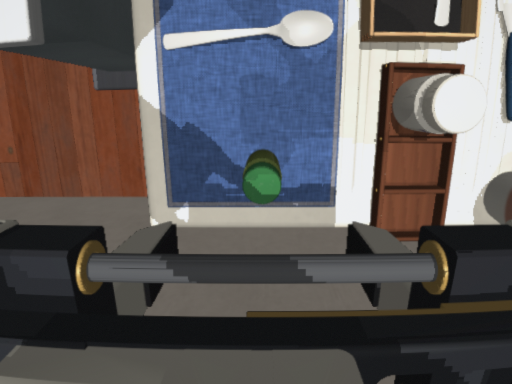

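The green cap is at (262,185), as predicted. The white jar stands upright in the wide bay, and the rack outline runs from (388,64) and (464,64) down to (376,236).

```bash
python3 - <<'E'
from h import *
p=bot.camera_params("wrist")
print(ray(p,[(388,64),(464,64),(380,138),(452,138),(450,189),(376,189)],29).round(0))
print("spoon",ray(p,[(165,42),(333,28)],12).round(0), "bin",ray(p,[(370,38),(479,37)],40).round())
E
python3 -m pendant '[[[0.07,0,-0.8],[0,0,0],1],[[0,0,-0.9],[0,0,0],1],[[0,0,-0.9],[0,0,0],1],[[0,0,-0.9],[0,0,0],1],[[0,0,-0.9],[0,0,0],1],[[0,0,-0.9],[0,0,0],1],[[0,0,-0.7],[0,0,0],1],[[0,0,0],[0,0,0],1],[[0,0,0],[0,0,0],1],[[0,0,0],[0,0,0],1]]'
python3 -m pendant '[[[0,0,0],[0,0,0],-1],[[0,0,0],[0,0,0],-1],[[0,0,0],[0,0,0],-1],[[0,0,0],[0,0,0],-1],[[0,0,0],[0,0,0],-1],[[0,0,0],[0,0,0],-1],[[0,0,0],[0,0,0],-1],[[0,0,0],[0,0,0],-1],[[0,0,0],[0,0,0],-1],[[0,0,0],[0,0,0],-1]]'
```

```text
[[ 564. -197.   29.]
 [ 651. -195.   29.]
 [ 562. -277.   29.]
 [ 648. -277.   29.]
 [ 654. -338.   29.]
 [ 563. -338.   29.]]
spoon [[ 320. -172.   12.]
 [ 506. -158.   12.]] bin [[ 539. -173.   40.]
 [ 658. -168.   40.]]
time: 11.97
tool_pos: [428.9, -313.0, 69.5]
tcp_rot: [3.14, 0.001, 1.567]
contact_force: [0.3, -0.7, 0.6]
grip_width: 91.7
finger_force: 0.0
time: 12.8
tool_pos: [428.2, -312.4, 68.2]
tcp_rot: [-3.141, -0.0, 1.567]
contact_force: [-0.9, -0.2, 0.1]
grip_width: 38.9
finger_force: 30.0
```

Rack centre comes out at about (607, −297.5), so green goes to the far narrow bay at y = −369.5.

```bash
python3 -m pendant '[[[0,0,1],[0,0,0],-1],[[0,0,1],[0,0,0],-1],[[0.99,-0.32,0],[0,0,0],-1],[[0.99,-0.32,0],[0,0,0],-1],[[0.99,-0.32,0],[0,0,0],-1],[[0.99,-0.32,0],[0,0,0],-1],[[0.99,-0.32,0],[0,0,0],-1],[[0.99,-0.3,0],[0,0,0],-1],[[0,0,0],[0,0,0],-1],[[0,0,0],[0,0,0],-1]]'
python3 -m pendant '[[[0,0,0],[0,0,0],-1],[[0,0,0],[0,0,0],-1],[[0,0,-0.3],[0,0,0],-1],[[0,0,-0.3],[0,0,0],-1],[[0,0,0],[0,0,0],-1],[[0,0,0],[0,0,0],-1],[[0,0,0],[0,0,0],-1],[[0,0,0],[0,0,0],-1],[[0,0,0],[0,0,0],-1],[[0,0,0],[0,0,0],-1]]'
python3 - <<'E'
from h import *
p=bot.camera_params("wrist");im=bot.capture("wrist");cv2.imwrite("pics/w4.png",im)
print(px(p,[[607,-369.5,29],[569,-341.5,29],[645,-341.5,29]]))
E
```

```text
time: 13.63
tool_pos: [606.9, -369.0, 126.0]
tcp_rot: [-3.14, -0.002, 1.568]
contact_force: [-0.6, -0.5, -2.8]
grip_width: 39.0
finger_force: 30.0
time: 14.47
tool_pos: [606.6, -369.5, 110.6]
tcp_rot: [3.141, 0.0, 1.567]
contact_force: [-0.4, 0.3, -2.9]
grip_width: 39.1
finger_force: 30.0
[[260.68944765 204.24116946]
 [207.20730609 166.87055441]
 [313.90953539 166.55823153]]
```

View pics/w4.png

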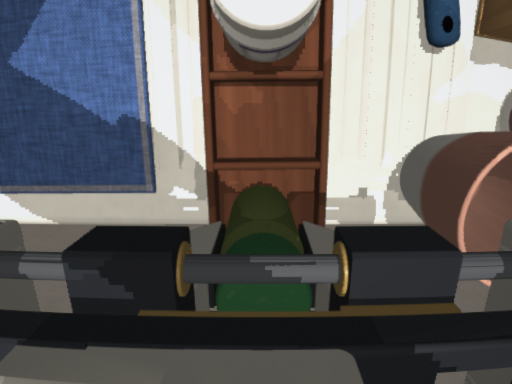

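The divider sits at row 164, as predicted, and the jar is over the bay. The mug is on the right, so I'll check its clearance from the gripper's body before lowering.

```bash
python3 - <<'E'
from h import *
s=.64;t=bot.camera_params("top");d=bot.camera_params("side")
print("base side",ray(d,[(313*s,217*s)],0).round())
for z in(60,80,95,110): print(z,"top rim c,near edge",ray(t,[(577*s,176*s),(573*s,203*s)],z)[:,:2].round().tolist(),"side rim c",ray(d,[(311*s,166*s),(334*s,166*s)],z)[:,:2].round().tolist())
E
```

```text
base side [[ 746. -332.    0.]]
60 top rim c,near edge [[763.0, -368.0], [709.0, -357.0]] side rim c [[767.0, -417.0], [723.0, -424.0]]
80 top rim c,near edge [[756.0, -362.0], [703.0, -351.0]] side rim c [[757.0, -382.0], [715.0, -389.0]]
95 top rim c,near edge [[750.0, -357.0], [698.0, -346.0]] side rim c [[750.0, -356.0], [709.0, -363.0]]
110 top rim c,near edge [[745.0, -352.0], [694.0, -342.0]] side rim c [[743.0, -330.0], [702.0, -336.0]]
```

The mug's rim is at about z = 95 and x ≥ 700. The body stays at z ≥ 120, so it clears.

```bash
python3 -m pendant '[[[0.05,0,-0.3],[0,0,0],-1],[[0,0,-0.3],[0,0,0],-1],[[0,0,-0.2],[0,0,0],-1],[[0,0,-0.2],[0,0,0],-1],[[0,0,-0.1],[0,0,0],-1],[[0,0,-0.05],[0,0,0],-1],[[0,0,0],[0,0,0],-1],[[0,0,0],[0,0,0],-1],[[0,0,0],[0,0,0],-1],[[0,0,0],[0,0,0],-1]]'
python3 -m pendant '[[[0,0,-0.05],[0,0,0],-1],[[0,0,0],[0,0,0],-1],[[0,0,0],[0,0,0],-1],[[0,0,0],[0,0,0],-1],[[0,0,0],[0,0,0],-1],[[0,0,0],[0,0,0],-1],[[0,0,0],[0,0,0],-1],[[0,0,0],[0,0,0],-1],[[0,0,0],[0,0,0],-1],[[0,0,0],[0,0,0],-1]]'
```

```text
time: 15.35
tool_pos: [608.2, -369.6, 76.3]
tcp_rot: [3.141, 0.001, 1.567]
contact_force: [1.5, -0.6, -2.5]
grip_width: 38.9
finger_force: 30.0
time: 16.18
tool_pos: [608.0, -369.4, 74.3]
tcp_rot: [3.141, 0.0, 1.567]
contact_force: [-0.4, -0.2, -3.2]
grip_width: 39.1
finger_force: 30.0
```

```bash
python3 -m pendant '[[[0,0,-0.06],[0,0,0],-1],[[0,0,0],[0,0,0],-1],[[0,0,0],[0,0,0],-1],[[0,0,0],[0,0,0],-1],[[0,0,0],[0,0,0],0.7],[[0,0,0],[0,0,0],0.7],[[0,0,0],[0,0,0],0.7],[[0,0,0],[0,0,0],0.7],[[0,0,0.4],[0,0,0],0.7],[[0,0,0.7],[0,0,0],0.7]]'
python3 -m pendant '[[[0,0,1],[0,0,0],0.7],[[0,0,1],[0,0,0],0.7],[[0,0,1],[0,0,0],0.7],[[0,0,1],[0,0,0],0.7],[[0,0,0.6],[0,0,0],0.7],[[-0.6,0.6,0],[0,0,0],1],[[-0.6,0.9,0],[0,0,0],1],[[-0.6,0.9,0],[0,0,0],1],[[-0.6,0.9,0],[0,0,0],1],[[-0.6,0.9,0],[0,0,0],1]]'
python3 -m pendant '[[[-0.6,1,0],[0,0,0],1],[[-0.6,1,0],[0,0,0],1],[[-0.6,1,0],[0,0,0],1],[[-0.6,1,0],[0,0,0],1],[[-0.5,1,0],[0,0,0],1],[[0,1,0],[0,0,0],1],[[0,1,0],[0,0,0],1],[[0,1,0],[0,0,0],1],[[0,1,0],[0,0,0],1],[[0,1,0],[0,0,0],1]]'
python3 -m pendant '[[[0,1,0],[0,0,0],1],[[0,1,0],[0,0,0],1],[[0,1,0],[0,0,0],1],[[0,1,0],[0,0,0],1],[[0,1,0],[0,0,0],1],[[0,0.8,0],[0,0,0],1],[[0,0.6,0],[0,0,0],1],[[0,0,0],[0,0,0],1],[[0,0,0],[0,0,0],1],[[0,0,0],[0,0,0],1]]'
python3 - <<'E'
from h import *
o=bot.get_obs();print(o["tool_pos"],o["tcp_rot"])
p=bot.camera_params("wrist");im=bot.capture("wrist");cv2.imwrite("pics/w5.png",im)
print(px(p,[[430,252,110],[430,252,4]]))
E
```

```text
time: 17.02
tool_pos: [606.7, -368.4, 103.3]
tcp_rot: [-3.137, -0.004, 1.567]
contact_force: [0.2, 0.2, 0.8]
grip_width: 74.2
finger_force: 0.0
time: 17.85
tool_pos: [516.9, -242.2, 244.3]
tcp_rot: [3.141, 0.0, 1.567]
contact_force: [0.1, -0.9, -0.3]
grip_width: 91.8
finger_force: 0.0
time: 18.68
tool_pos: [430.8, 58.0, 244.6]
tcp_rot: [3.14, 0.0, 1.567]
contact_force: [-0.2, 0.0, -1.0]
grip_width: 91.6
finger_force: 0.0
time: 19.52
tool_pos: [430.9, 247.9, 243.8]
tcp_rot: [3.141, 0.0, 1.567]
contact_force: [0.0, -1.0, -1.2]
grip_width: 91.6
finger_force: 0.0
[430.92038377 247.94621118 243.83613263] [3.14116186e+00 3.73641985e-04 1.56693772e+00]
[[259.46611487 182.08946   ]
 [260.14615602 161.46021007]]
```

View pics/w5.png

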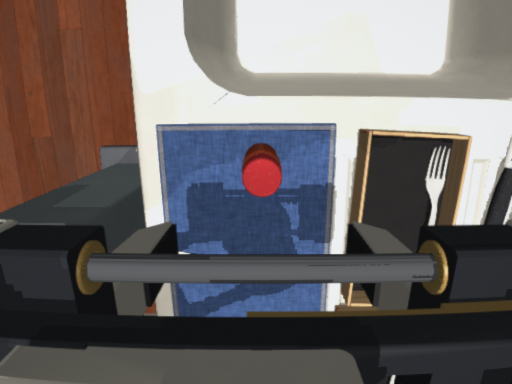

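The red cap is at (262,178), which puts the jar at about (432, 255).

```bash
python3 -m pendant '[[[0.04,0.23,-0.6],[0,0,0],1],[[0,0,-0.9],[0,0,0],1],[[0,0,-0.9],[0,0,0],1],[[0,0,-0.9],[0,0,0],1],[[0,0,-0.9],[0,0,0],1],[[0,0,-0.9],[0,0,0],1],[[0,0,-0.7],[0,0,0],1],[[0,0,0],[0,0,0],1],[[0,0,0],[0,0,0],1],[[0,0,0],[0,0,0],1]]'
python3 -m pendant '[[[0,0,0],[0,0,0],-1],[[0,0,0],[0,0,0],-1],[[0,0,0],[0,0,0],-1],[[0,0,0],[0,0,0],-1],[[0,0,0],[0,0,0],-1],[[0,0,0],[0,0,0],-1],[[0,0,0],[0,0,0],-1],[[0,0,0],[0,0,0],-1],[[0,0,0],[0,0,0],-1],[[0,0,0],[0,0,0],-1]]'
```

```text
time: 20.4
tool_pos: [433.2, 255.2, 70.8]
tcp_rot: [3.14, -0.001, 1.566]
contact_force: [1.0, 0.6, 0.8]
grip_width: 91.3
finger_force: 0.0
time: 21.23
tool_pos: [432.1, 255.5, 69.4]
tcp_rot: [-3.141, 0.0, 1.567]
contact_force: [-0.0, -0.2, -0.0]
grip_width: 38.1
finger_force: 29.7
```

```bash
python3 -m pendant '[[[0,0,0.8],[0,0,0],-1],[[0,0,1],[0,0,0],-1],[[0,0,1],[0,0,0],-1],[[0,0,0.9],[0,0,0],-1],[[0.1,-0.5,0],[0,0,0],-1],[[0.3,-1,0],[0,0,0],-1],[[0.3,-1,0],[0,0,0],-1],[[0.3,-1,0],[0,0,0],-1],[[0.3,-1,0],[0,0,0],-1],[[0.3,-1,0],[0,0,0],-1]]'
python3 -m pendant '[[[0.3,-1,0],[0,0,0],-1],[[0.3,-1,0],[0,0,0],-1],[[0.3,-1,0],[0,0,0],-1],[[0.3,-1,0],[0,0,0],-1],[[0.3,-1,0],[0,0,0],-1],[[0.3,-1,0],[0,0,0],-1],[[0.3,-1,0],[0,0,0],-1],[[0.3,-1,0],[0,0,0],-1],[[0.4,-1,0],[0,0,0],-1],[[0.4,-1,0],[0,0,0],-1]]'
python3 -m pendant '[[[0.4,-1,0],[0,0,0],-1],[[0.4,-1,0],[0,0,0],-1],[[0.3,-0.9,0],[0,0,0],-1],[[0.1,-0.3,0],[0,0,0],-1],[[0,0,0],[0,0,0],-1],[[0,0,0],[0,0,0],-1],[[0,0,0],[0,0,0],-1],[[0,0,0],[0,0,0],-1],[[0,0,0],[0,0,0],-1],[[0,0,0],[0,0,0],-1]]'
python3 - <<'E'
from h import *
p=bot.camera_params("wrist");im=bot.capture("wrist");cv2.imwrite("pics/w6.png",im)
print(px(p,[[607,-307.5,29],[607,-274,29],[607,-235.5,99]]))
E
```

```text
time: 22.07
tool_pos: [480.1, 89.1, 180.1]
tcp_rot: [-3.141, 0.0, 1.567]
contact_force: [-0.1, 0.9, -2.5]
grip_width: 38.3
finger_force: 29.7
time: 22.9
tool_pos: [576.1, -211.0, 179.8]
tcp_rot: [-3.141, -0.001, 1.566]
contact_force: [1.0, 0.4, -1.6]
grip_width: 38.2
finger_force: 29.7
time: 23.73
tool_pos: [612.3, -304.6, 180.9]
tcp_rot: [3.141, 0.0, 1.568]
contact_force: [0.1, 0.0, -2.1]
grip_width: 38.0
finger_force: 29.7
[[255.07181823 184.81467113]
 [254.80938168 149.63615165]
 [252.13766397 107.38566394]]
```

View pics/w6.png

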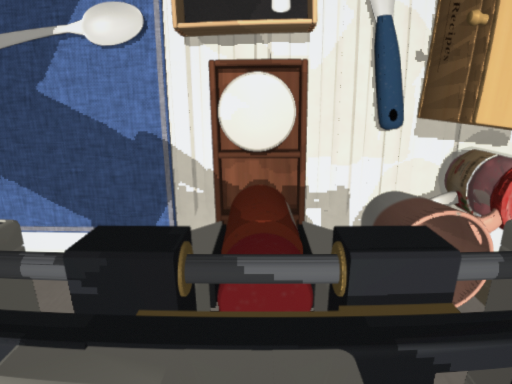

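The white cap is at (257,112), seated in the wide bay. The divider at row 153 is as predicted, so the red jar needs −3 mm in y and then to go down.

```bash
python3 -m pendant '[[[-0.1,-0.1,-0.5],[0,0,0],-1],[[0,0,-0.6],[0,0,0],-1],[[0,0,-0.6],[0,0,0],-1],[[0,0,-0.6],[0,0,0],-1],[[0,0,-0.4],[0,0,0],-1],[[0,0,-0.3],[0,0,0],-1],[[0,0,-0.2],[0,0,0],-1],[[0,0,-0.1],[0,0,0],-1],[[0,0,-0.1],[0,0,0],-1],[[0,0,0],[0,0,0],-1]]'
python3 -m pendant '[[[0,0,-0.04],[0,0,0],-1],[[0,0,0],[0,0,0],-1],[[0,0,0],[0,0,0],-1],[[0,0,0],[0,0,0],-1],[[0,0,0],[0,0,0],-1],[[0,0,0],[0,0,0],-1],[[0,0,0],[0,0,0],-1],[[0,0,0],[0,0,0],-1],[[0,0,0],[0,0,0],-1],[[0,0,0],[0,0,0],-1]]'
```

```text
time: 24.62
tool_pos: [609.4, -308.6, 78.6]
tcp_rot: [3.141, 0.0, 1.567]
contact_force: [0.5, 0.4, -2.4]
grip_width: 38.2
finger_force: 29.7
time: 25.45
tool_pos: [609.2, -308.5, 77.2]
tcp_rot: [3.141, 0.0, 1.567]
contact_force: [-0.8, 0.4, -2.1]
grip_width: 38.4
finger_force: 29.7
```

```bash
python3 -m pendant '[[[0,0,-0.06],[0,0,0],-1],[[0,0,0],[0,0,0],-1],[[0,0,0],[0,0,0],-1],[[0,0,0],[0,0,0],-1],[[0,0,0],[0,0,0],-1],[[0,0,0],[0,0,0],-1],[[0,0,0],[0,0,0],-1],[[0,0,0],[0,0,0],-1],[[0,0,0],[0,0,0],-1],[[0,0,0],[0,0,0],-1]]'
python3 -m pendant '[[[0,0,-0.05],[0,0,0],-1],[[0,0,0],[0,0,0],-1],[[0,0,0],[0,0,0],-1],[[0,0,0],[0,0,0],-1],[[0,0,0],[0,0,0],-1],[[0,0,0],[0,0,0],-1],[[0,0,0],[0,0,0],-1],[[0,0,0],[0,0,0],-1],[[0,0,0],[0,0,0],-1],[[0,0,0],[0,0,0],-1]]'
```

```text
time: 26.28
tool_pos: [609.2, -308.5, 75.5]
tcp_rot: [3.141, 0.0, 1.567]
contact_force: [-0.1, 0.4, -2.0]
grip_width: 38.3
finger_force: 29.7
time: 27.12
tool_pos: [609.3, -308.7, 74.3]
tcp_rot: [3.141, 0.0, 1.567]
contact_force: [-1.2, 0.3, 4.6]
grip_width: 38.2
finger_force: 29.8
```

Seated. Open, rise, then go to the spoon while turning the jaws across it.

```bash
python3 -m pendant '[[[0,0,0],[0,0,0],0.6],[[0,0,0],[0,0,0],0.6],[[0,0,0],[0,0,0],0.6],[[0,0,0],[0,0,0],0.6],[[0,0,0.5],[0,0,0],0.6],[[0,0,1],[0,0,0],0.6],[[0,0,1],[0,0,0],0.6],[[0,0,1],[0,0,0],0.6],[[0,0,1],[0,0,0],0.6],[[0,0,1],[0,0,0],0.6]]'
python3 -m pendant '[[[-0.7,0.5,0],[0,0,-1],0.6],[[-0.7,0.5,0],[0,0,-1],0.6],[[-0.7,0.5,0],[0,0,-1],0.6],[[-0.7,0.5,0],[0,0,-1],0.6],[[-0.7,0.5,0],[0,0,-1],0.6],[[-0.7,0.5,0],[0,0,-1],0.6],[[-0.7,0.5,0],[0,0,-1],0.6],[[-0.7,0.5,0],[0,0,-1],0.6],[[-0.7,0.5,0],[0,0,-1],0.6],[[-0.3,0.3,0],[0,0,-1],0.6]]'
python3 -m pendant '[[[0,0,-1],[0,0,-1],0.6],[[0,0,-1],[0,0,-1],0.6],[[0,0,-1],[0,0,-0.6],0.6],[[0,0,0],[0,0,0],0.6],[[0,0,0],[0,0,0],0.6],[[0,0,0],[0,0,0],0.6],[[0,0,0],[0,0,0],0.6],[[0,0,0],[0,0,0],0.6],[[0,0,0],[0,0,0],0.6],[[0,0,0],[0,0,0],0.6]]'
python3 - <<'E'
from h import *
o=bot.get_obs();print(o["tool_pos"],o["tcp_rot"])
p=bot.camera_params("wrist");im=bot.capture("wrist");cv2.imwrite("pics/w7.png",im)
print(px(p,[[411,-165,10],[505,-159,10],[315,-170,10]]))
E
```

```text
time: 27.95
tool_pos: [609.0, -308.4, 240.2]
tcp_rot: [-3.141, -0.0, 1.567]
contact_force: [1.3, -0.9, 0.5]
grip_width: 73.3
finger_force: 0.0
time: 28.78
tool_pos: [408.8, -162.9, 238.9]
tcp_rot: [-3.14, 0.001, 0.361]
contact_force: [0.9, 0.9, 0.0]
grip_width: 73.3
finger_force: 0.0
time: 29.62
tool_pos: [411.5, -164.7, 149.7]
tcp_rot: [3.141, -0.001, 0.055]
contact_force: [0.1, 0.5, -0.7]
grip_width: 73.1
finger_force: 0.0
[ 411.51549395 -164.73378227  149.70297666] [ 3.14061687e+00 -1.25840242e-03  5.52036735e-02]
[[261.67168191 186.57302006]
 [260.81776613  78.31164127]
 [261.27893454 279.88977642]]
```

View pics/w7.png

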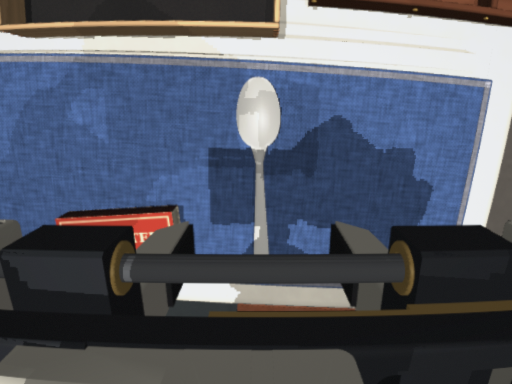

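The spoon's tip is at (258,77), as predicted, and it is aligned. The matchbox corner at (180,210) clears the fingers.

```bash
python3 -m pendant '[[[0,0,-0.8],[0,0,0],0.5],[[0,0,-0.8],[0,0,0],0.5],[[0,0,-0.8],[0,0,0],0.5],[[0,0,-0.7],[0,0,0],0.5],[[0,0,-0.5],[0,0,0],0.5],[[0,0,-0.3],[0,0,0],0.5],[[0,0,-0.1],[0,0,0],0.5],[[0,0,0],[0,0,0],0.5],[[0,0,0],[0,0,0],0.5],[[0,0,0],[0,0,0],0.5]]'
python3 -m pendant '[[[0,0,-0.1],[0,0,0],0.5],[[0,0,0],[0,0,0],0.5],[[0,0,0],[0,0,0],0.5],[[0,0,0],[0,0,0],-1],[[0,0,0],[0,0,0],-1],[[0,0,0],[0,0,0],-1],[[0,0,0],[0,0,0],-1],[[0,0,0],[0,0,0],-1],[[0,0,0],[0,0,0],-1],[[0,0,0],[0,0,0],-1]]'
```

```text
time: 30.5
tool_pos: [411.8, -164.9, 29.8]
tcp_rot: [3.14, -0.002, 0.055]
contact_force: [-0.0, -0.1, 1.5]
grip_width: 68.9
finger_force: 0.0
time: 31.33
tool_pos: [411.2, -164.5, 25.9]
tcp_rot: [3.142, 0.0, 0.055]
contact_force: [-0.1, -0.1, 0.8]
grip_width: 37.4
finger_force: 30.0
```

Gripped at 37.4 mm. Lift, turn and carry to the spoon bin.

```bash
python3 -m pendant '[[[0,0,0.8],[0,0,0],-1],[[0,0,1],[0,0,0],-1],[[0,0,1],[0,0,0.9],-1],[[0,0,1],[0,0,0.9],-1],[[0,0.3,0.5],[0,0,0.9],-1],[[0.4,0.5,0],[0,0,0.9],-1],[[0.4,0.5,0],[0,0,0.9],-1],[[0.4,0.5,0],[0,0,0.9],-1],[[0.4,0.5,0],[0,0,0.9],-1],[[0.4,0.5,0],[0,0,0.9],-1]]'
python3 -m pendant '[[[0.6,0.6,0],[0,0,0.9],-1],[[0.6,0.1,0],[0,0,0.9],-1],[[0.6,0,0],[0,0,0.9],-1],[[0.6,0,0],[0,0,0.9],-1],[[0.6,0,0],[0,0,0.9],-1],[[0.6,0,0],[0,0,0.9],-1],[[0,0,0],[0,0,0],-1],[[0,0,0],[0,0,0],-1],[[0,0,0],[0,0,0],-1],[[0,0,0],[0,0,0],-1]]'
python3 - <<'E'
from h import *
p=bot.camera_params("wrist");im=bot.capture("wrist");cv2.imwrite("pics/w8.png",im)
q=px(p,[[x,y,40] for x in(534,654) for y in(50,-60)]);print(q)
E
```

```text
time: 32.17
tool_pos: [471.5, -79.7, 154.9]
tcp_rot: [-3.142, 0.0, 0.924]
contact_force: [0.3, 0.2, 0.2]
grip_width: 37.0
finger_force: 30.0
time: 33.0
tool_pos: [578.1, -59.4, 154.8]
tcp_rot: [-3.141, -0.0, 1.565]
contact_force: [-0.7, -0.2, -0.6]
grip_width: 37.2
finger_force: 30.0
[[201.55615493  53.31668135]
 [207.91315516 193.09686135]
 [359.53119125  53.09209551]
 [350.9816796  192.49868082]]
```

View pics/w8.png

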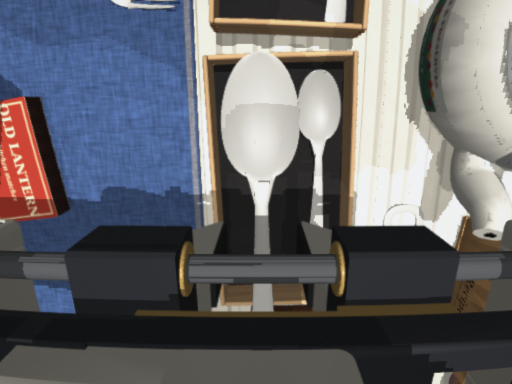

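The spoon bin's far corners are at (204,57) and (358,55), within 4 px of prediction, and the resident spoon is at column 320. I'll lower to z ≈ 42 with fingertips just above the resident spoon, and release with a small opening.

```bash
python3 -m pendant '[[[0.07,-0.03,-0.6],[0,0,0],-1],[[0,0,-0.8],[0,0,0],-1],[[0,0,-0.8],[0,0,0],-1],[[0,0,-0.6],[0,0,0],-1],[[0,0,-0.4],[0,0,0],-1],[[0,0,-0.3],[0,0,0],-1],[[0,0,-0.2],[0,0,0],-1],[[0,0,0],[0,0,0],-1],[[0,0,0],[0,0,0],-1],[[0,0,0],[0,0,0],-1]]'
python3 -m pendant '[[[0,0,0],[0,0,0],-1],[[0,0,0],[0,0,0],-1],[[0,0,0],[0,0,0],-1],[[0,0,0],[0,0,0],-0.06],[[0,0,0],[0,0,0],-0.06],[[0,0,0],[0,0,0],-0.06],[[0,0,0],[0,0,0],-0.06],[[0,0,0],[0,0,0],-0.06],[[0,0,0],[0,0,0],-0.06],[[0,0,0],[0,0,0],-0.06]]'
python3 -m pendant '[[[0,0,0.3],[0,0,0],-0.06],[[0,0,0.6],[0,0,0],-0.06],[[0,0,1],[0,0,0],-0.06],[[0,0,1],[0,0,0],-0.06],[[0,0,1],[0,0,0],0],[[0,0,1],[0,0,0],0],[[0,0,1],[0,0,0],0],[[0,0,0.6],[0,0,0],0],[[0,0,0],[0,0,0],0.4],[[0,0,0],[0,0,0],0.4]]'
python3 - <<'E'
from h import *
im=bot.capture("wrist");cv2.imwrite("pics/w9.png",im)
E
```

```text
time: 33.88
tool_pos: [581.8, -60.5, 44.9]
tcp_rot: [3.14, 0.0, 1.567]
contact_force: [0.6, -0.3, -0.2]
grip_width: 37.2
finger_force: 30.0
time: 34.72
tool_pos: [581.3, -60.4, 43.9]
tcp_rot: [3.142, 0.0, 1.567]
contact_force: [0.4, 0.7, 0.2]
grip_width: 43.0
finger_force: 0.0
time: 35.55
tool_pos: [581.6, -60.5, 240.5]
tcp_rot: [3.139, 0.001, 1.567]
contact_force: [0.2, 0.8, -0.3]
grip_width: 55.0
finger_force: 0.0
```

View pics/w9.png

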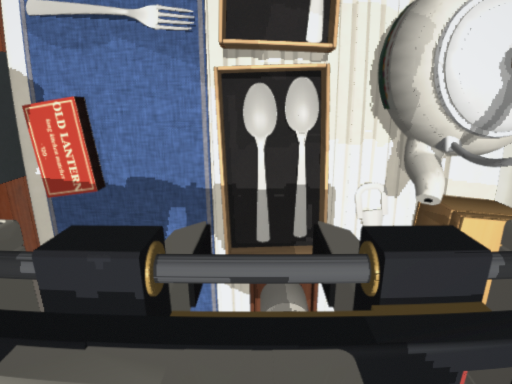

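The new spoon lies straight beside the resident one, at columns 262 and 301. Now the fork.

```bash
python3 -m pendant '[[[-0.6,0.6,0],[0,0,-1],0.3],[[-0.6,0.6,0],[0,0,-1],0.3],[[-0.6,0.6,0],[0,0,-1],0.3],[[-0.6,0.6,0],[0,0,-1],0.3],[[-0.6,0.6,0],[0,0,-1],0.3],[[-0.6,0.6,0],[0,0,-1],0.3],[[-0.6,0.6,0],[0,0,-1],0.3],[[-0.6,0.6,0],[0,0,-1],0.3],[[-0.6,0.6,0],[0,0,-1],0.3],[[-0.3,0.4,0],[0,0,-1],0.3]]'
python3 -m pendant '[[[0,0,-1],[0,0,-1],0.3],[[0,0,-1],[0,0,-1],0.3],[[0,0,-1],[0,0,-1],0.3],[[0,0,0],[0,0,-0.9],0.3],[[0,0,0],[0,0,0],0.3],[[0,0,0],[0,0,0],0.3],[[0,0,0],[0,0,0],0.3],[[0,0,0],[0,0,0],0.3],[[0,0,0],[0,0,0],0.3],[[0,0,0],[0,0,0],0.3]]'
python3 - <<'E'
from h import *
o=bot.get_obs();print(o["tool_pos"],o["tcp_rot"])
p=bot.camera_params("wrist");im=bot.capture("wrist");cv2.imwrite("pics/w10.png",im)
print(px(p,[[410,114,10],[503,104,10],[316,123,10]]))
E
```

```text
time: 36.43
tool_pos: [407.3, 114.7, 237.5]
tcp_rot: [-3.14, 0.004, 0.362]
contact_force: [0.6, 0.1, 0.2]
grip_width: 60.0
finger_force: 0.0
time: 37.27
tool_pos: [410.5, 113.6, 149.4]
tcp_rot: [-3.141, -0.001, -0.1]
contact_force: [-0.3, -0.1, 0.2]
grip_width: 59.5
finger_force: 0.0
[410.53292056 113.57255514 149.40523297] [-3.14149264e+00 -1.11488269e-03 -1.00326641e-01]
[[261.31237851 186.65818006]
 [262.13343972  79.09865166]
 [261.72233219 278.53563108]]
```

View pics/w10.png

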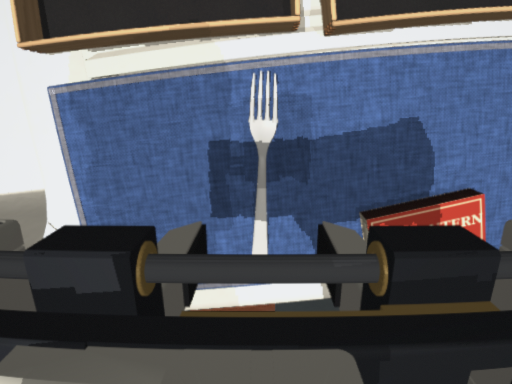

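Tine tips are at (263,72), about 6 px further than predicted, so I'll shift +3 mm along x and grip.

```bash
python3 -m pendant '[[[0.1,0,-0.8],[0,0,0],0.3],[[0,0,-0.8],[0,0,0],0.3],[[0,0,-0.8],[0,0,0],0.3],[[0,0,-0.7],[0,0,0],0.3],[[0,0,-0.5],[0,0,0],0.3],[[0,0,-0.3],[0,0,0],0.3],[[0,0,-0.1],[0,0,0],0.3],[[0,0,0],[0,0,0],0.3],[[0,0,0],[0,0,0],0.3],[[0,0,0],[0,0,0],0.3]]'
python3 -m pendant '[[[0,0,-0.1],[0,0,0],0.3],[[0,0,0],[0,0,0],0.3],[[0,0,0],[0,0,0],0.3],[[0,0,0],[0,0,0],-1],[[0,0,0],[0,0,0],-1],[[0,0,0],[0,0,0],-1],[[0,0,0],[0,0,0],-1],[[0,0,0],[0,0,0],-1],[[0,0,0],[0,0,0],-1],[[0,0,0],[0,0,0],-1]]'
```

```text
time: 38.15
tool_pos: [414.0, 113.7, 29.8]
tcp_rot: [-3.141, -0.002, -0.101]
contact_force: [0.2, 0.4, -0.2]
grip_width: 59.2
finger_force: 0.0
time: 38.98
tool_pos: [413.3, 113.6, 25.9]
tcp_rot: [3.142, 0.0, -0.101]
contact_force: [-0.4, -0.3, -0.5]
grip_width: 26.3
finger_force: 29.9
```

```bash
python3 -m pendant '[[[0,0,0.8],[0,0,0],-1],[[0,0,1],[0,0,0],-1],[[0,0,1],[0,0,1],-1],[[0,0,1],[0,0,1],-1],[[0,0.3,0.5],[0,0,1],-1],[[0.3,0.3,0],[0,0,1],-1],[[0.4,0.3,0],[0,0,1],-1],[[0.4,0.3,0],[0,0,1],-1],[[0.4,0.3,0],[0,0,1],-1],[[0.4,0.3,0],[0,0,1],-1]]'
python3 -m pendant '[[[0.6,0.3,0],[0,0,1],-1],[[0.6,0,0],[0,0,1],-1],[[0.6,0,0],[0,0,1],-1],[[0.6,0,0],[0,0,1],-1],[[0.6,0,0],[0,0,1],-1],[[0.6,0,0],[0,0,0.9],-1],[[0.1,0,0],[0,0,0],-1],[[0,0,0],[0,0,0],-1],[[0,0,0],[0,0,0],-1],[[0,0,0],[0,0,0],-1]]'
python3 - <<'E'
from h import *
p=bot.camera_params("wrist");im=bot.capture("wrist");cv2.imwrite("pics/w11.png",im)
q=px(p,[[x,y,40] for x in(538,658) for y in(287,177)]);print(q)
E
```

```text
time: 39.82
tool_pos: [470.6, 168.0, 154.9]
tcp_rot: [-3.142, 0.0, 0.865]
contact_force: [0.4, 0.6, -0.7]
grip_width: 26.4
finger_force: 29.9
time: 40.65
tool_pos: [580.1, 176.7, 154.8]
tcp_rot: [-3.14, 0.0, 1.565]
contact_force: [-0.1, -0.5, -1.6]
grip_width: 26.6
finger_force: 29.9
[[204.12062181  51.95533576]
 [210.21995044 192.01577983]
 [362.2256415   51.84843162]
 [353.4171096  191.4413492 ]]
```

View pics/w11.png

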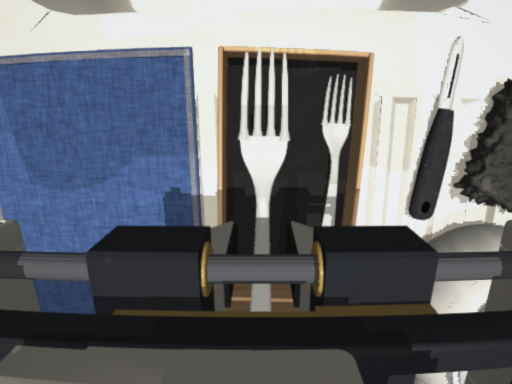

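The fork bin's corners are at (219,48) and (373,54), so it is slightly turned and its centre is at x ≈ 603. The resident fork is at column 337. I'll shift +8 mm, lower and release.

```bash
python3 -m pendant '[[[0.28,0,-0.6],[0,0,0],-1],[[0,0,-0.8],[0,0,0],-1],[[0,0,-0.8],[0,0,0],-1],[[0,0,-0.6],[0,0,0],-1],[[0,0,-0.4],[0,0,0],-1],[[0,0,-0.3],[0,0,0],-1],[[0,0,-0.2],[0,0,0],-1],[[0,0,-0.1],[0,0,0],-1],[[0,0,0],[0,0,0],-1],[[0,0,0],[0,0,0],-1]]'
python3 -m pendant '[[[0,0,-0.1],[0,0,0],-1],[[0,0,0],[0,0,0],-1],[[0,0,0],[0,0,0],-1],[[0,0,0],[0,0,0],-0.26],[[0,0,0],[0,0,0],-0.26],[[0,0,0],[0,0,0],-0.26],[[0,0,0],[0,0,0],-0.26],[[0,0,0],[0,0,0],-0.26],[[0,0,0],[0,0,0],-0.26],[[0,0,0],[0,0,0],-0.26]]'
python3 -m pendant '[[[0,0,0.3],[0,0,0],-0.26],[[0,0,0.6],[0,0,0],-0.26],[[0,0,1],[0,0,0],-0.26],[[0,0,1],[0,0,0],-0.26],[[0,0,1],[0,0,0],0],[[0,0,1],[0,0,0],0],[[0,0,1],[0,0,0],0],[[0,0,0.6],[0,0,0],0],[[-1,0,0],[0,0,0],0.4],[[-1,0,0],[0,0,0],0.4]]'
python3 -m pendant '[[[-1,0,0],[0,0,0],0.4],[[-1,0,0],[0,0,0],0.4],[[-1,0,0],[0,0,0],0.4],[[0,1,0],[0,0,0],0.4],[[0,1,0],[0,0,0],0.4],[[0,1,0],[0,0,0],0.4],[[0,1,0],[0,0,0],0.4],[[0,0,0],[0,0,0],0.4],[[0,0,0],[0,0,0],0.4],[[0,0,0],[0,0,0],0.4]]'
python3 - <<'E'
from h import *
a=cv2.resize(bot.capture("top")[135:235,140:390],(800,320),interpolation=cv2.INTER_CUBIC)
b=cv2.resize(bot.capture("side")[110:340,150:430],(341,280),interpolation=cv2.INTER_CUBIC)
b=cv2.copyMakeBorder(b,0,0,0,459,0);cv2.imwrite("pics/end.png",np.vstack([a,b]))
E
```

```text
time: 41.53
tool_pos: [590.1, 176.7, 41.7]
tcp_rot: [3.14, -0.0, 1.567]
contact_force: [0.7, 0.3, -0.2]
grip_width: 26.1
finger_force: 29.9
time: 42.37
tool_pos: [589.7, 176.6, 38.0]
tcp_rot: [3.141, 0.0, 1.567]
contact_force: [-0.7, 0.3, 0.3]
grip_width: 34.1
finger_force: 0.0
time: 43.2
tool_pos: [530.2, 176.5, 234.8]
tcp_rot: [3.137, -0.001, 1.566]
contact_force: [-0.4, 0.9, -0.2]
grip_width: 54.9
finger_force: 0.0
time: 44.03
tool_pos: [439.5, 296.1, 233.2]
tcp_rot: [3.142, 0.0, 1.567]
contact_force: [-0.2, 0.1, -0.3]
grip_width: 64.4
finger_force: 0.0
```

View pics/end.png

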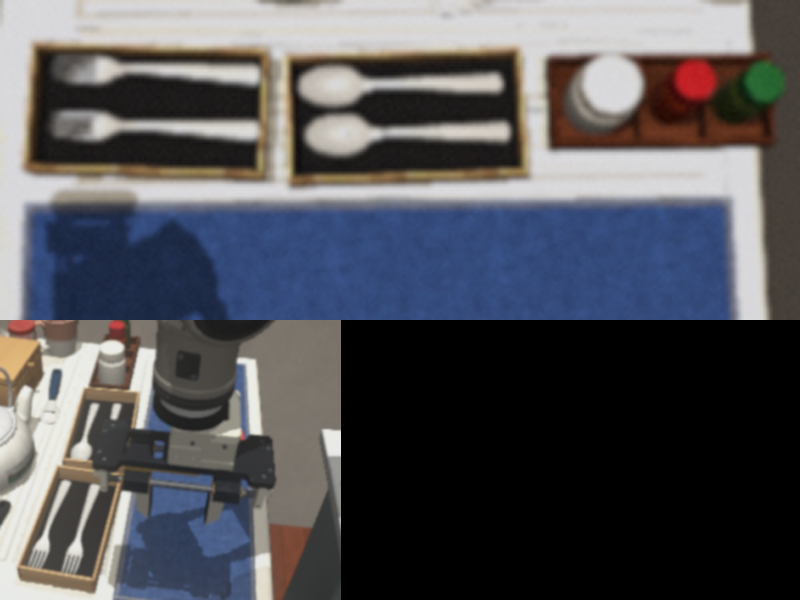

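All five items are in place: fork at (155,125), spoon at (408,133) and caps at (612,83), (694,79) and (764,80). One numeric check of the jars, then hand in.

```bash
python3 - <<'E'
from h import *
t=bot.camera_params("top");f=lambda a:np.array(a)/3.2+[140,135]
j=np.vstack([ray(t,f([(612,83)]),99),ray(t,f([(694,79),(764,80)]),115)])
c=ray(t,f([(549,58),(770,56),(775,146),(549,148)]),29)
r=c.mean(0);print(c.round());print((j-r).round(1))
ok=(abs((j-r)[:,0])<20).all() and (abs((j-r)[:,1]-[62,-10,-72])<11).all();print(ok)
if ok: print(bot.close_job())
E
```

```text
[[ 647. -195.   29.]
 [ 648. -405.   29.]
 [ 562. -404.   29.]
 [ 562. -192.   29.]]
[[  2.4  60.2  70. ]
 [  2.   -8.3  86. ]
 [  0.9 -70.   86. ]]
True
the job is handed in; nothing more can be done
None
```

The job is handed in, with no verdict returned. The last pictures showed the fork and the spoon lying lengthways beside their own kind. The white jar was in the wide bay and the red and green jars in the narrow ones, each measured within about 3 mm of its bay centre.

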